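# Fetch the lino cutter from under the sliding cover

### The job

Slide the plywood cover of the tool case aside, along its runners, towards the end where the low flat tin stands (the tall tin blocks the other way), see which pocket holds the lino cutter, the tool with the thin round steel shank, lift it out and lay it, without dropping it, flat on the floor of the white tray beside the lino block. Then slide the cover back so that it closes all three pockets again. Leave the other two tools in their pockets and do not disturb the tins, the lino block or the brayer; the cover must stay on its runners, not be lifted off.

Things in the scene. Friction and masses are not known exactly. Their poses are not given: they have to be found in the camera images.
- case: Fixed wooden case on the table, 348 (x) x 234 (y) mm, turned up to 0.25 rad. Origin: centre of its underside; x along its length (the cover slides along x, either way), z up. Floor 6 mm thick. Long walls y = +-104 to +-117, 44 mm high: their tops are the runners; kerbs y = +-112 to +-117 rise to 54 mm. Cross walls (x = +-60 to +-70) and end walls (x = +-168 to +-174): 42 mm high.
- pockets (a point): Middle of the case's centre bay, on its floor, 6 mm above the table; axes as the case's. The bay, x = -60 to 60, has three side-by-side pockets centred at about y = -67, 0 and 67 mm, parted by ribs at y = +-33, 5 mm thick, tops 16 mm above the table. One tool lies in each pocket, along x; which is where varies. The end bays beyond the cross walls are 98 mm long and each hold one tin.
- cover: Loose plywood plate 140 (x) x 220 (y) x 8 mm, 0.15 to 0.31 kg, axes as the case's, 2 mm side play between the kerbs. Origin: centre of its underside. It starts within 4 mm of the case's middle, closing the centre bay, underside 44 mm above the table. Shifted 130 to 140 mm along x it clears the centre bay and stays on the runners by itself; it passes over the flat tin.
- cover_grip (a point): Point in the upright dark wooden grip bar on the cover's middle, 30 mm above the plate's underside (10 mm below the bar's top). The bar is 18 mm thick in x, 80 mm long in y, and stands 32 mm above the plate.
- cutter: Lino cutter, to be fetched: wooden handle 62 x 22 x 22 mm along x, brass ferrule, thin round steel shank 8 mm thick with small gouge end; 108 mm long, 0.05 to 0.09 kg. Origin: underside, middle of the handle; x towards the gouge, z up. Lies flat on the case floor along the case's x within 0.08 rad, gouge to +x, the handle's middle about 23 mm to -x of the case's centre.
- cutter_tip (a point): End of the cutter's gouge, on its axis, 77 mm ahead of the origin and 11 mm above the underside.
- cutter_butt (a point): Butt end of the cutter's handle, on its axis, 31 mm behind the origin and 11 mm above the underside.
- scraper: Ink scraper: the same wooden handle as the cutter, but a flat steel blade 40 mm wide; 107 mm long. Origin and axes as for the cutter. Stays in its pocket.
- seam_roller: Small seam roller: the same wooden handle, but a steel roller 36 mm wide and 22 mm thick set crosswise; 103 mm long. Origin and axes as for the cutter. Stays in its pocket.
- tall_tin: Tall ink tin, 68 mm across, 90 mm high, upright in one end bay of the case (either), where it blocks the cover. Origin: centre of its underside. Bystander.
- flat_tin: Flat ink tin, 76 mm across, 26 mm high, in the other end bay; the cover passes over it. Origin: centre of its underside. Bystander.
- tray: Fixed white plastic inking tray, 200 (its x) x 150 (its y) mm, walls 5 mm thick, rim 22 mm high, inner floor 5 mm above the table; it stands to the left or the right of the case. Origin: centre of its underside, z up.
- lino: Lino block, 150 x 45 x 10 mm, lying in the tray on its -y side: centre at about y = -43 mm of the tray, long side along the tray's x. Leaves about 90 mm of free floor beside it. Origin: centre of its underside. Bystander.
- slab: Fixed marble ink slab 200 x 150 x 8 mm on the other side of the case from the tray. Origin: centre of its underside.
- brayer: Ink roller (brayer) with black roller 100 mm wide, 38 mm thick, and a black handle, about 160 mm long, lying on the slab. Origin: underside, near its middle. Bystander.

How it is judged (in metres and radians):
On the way, in this order (a step that is already met when the one before it is completed fails the run):
1. the cover has been slid aside along the case, its middle more than 100 mm from the case's ((x of cover in the frame of case above 0.1 m or x of cover in the frame of case below -0.1 m)), for 0.2 s.
2. the cutter has been lifted out, more than 60 mm above the case's underside, with the cover still aside (z of cutter in the frame of case above 0.06 m and (x of cover in the frame of case above 0.1 m or x of cover in the frame of case below -0.1 m)), for 0.1 s.
3. the cutter lies flat on the tray's floor, let go (x of cutter_tip in the frame of tray between -0.096 and 0.096 m and y of cutter_tip in the frame of tray between -0.071 and 0.071 m and z of cutter_tip in the frame of tray between 0.004 and 0.0205 m and x of cutter_butt in the frame of tray between -0.096 and 0.096 m and y of cutter_butt in the frame of tray between -0.071 and 0.071 m and z of cutter_butt in the frame of tray between 0.004 and 0.0205 m and contact force between the fingers and cutter below 0.05 N and linear speed of cutter below 0.03 m/s), for 0.2 s.
At the end, for the whole second after the job is handed in: Cutter released, at rest, flat on the tray floor: both ends inside the walls, axis under 20.5 mm above the tray's underside. Cover released, at rest, flat on its runners within 10 mm of the case's middle. Scraper and seam roller lie on the case floor in the centre bay (x of cutter_tip in the frame of tray between -0.096 and 0.096 m and y of cutter_tip in the frame of tray between -0.071 and 0.071 m and z of cutter_tip in the frame of tray between 0.004 and 0.0205 m and x of cutter_butt in the frame of tray between -0.096 and 0.096 m and y of cutter_butt in the frame of tray between -0.071 and 0.071 m and z of cutter_butt in the frame of tray between 0.004 and 0.0205 m and x of cover in the frame of case between -0.01 and 0.01 m and z of cover in the frame of case between 0.04 and 0.048 m and angle between cover's own z axis and vertical below 0.04 rad and linear speed of each of cutter, cover below 0.02 m/s and x of scraper in the frame of case between -0.06 and 0.06 m and z of scraper in the frame of case between 0 and 0.014 m and x of seam_roller in the frame of case between -0.06 and 0.06 m and z of seam_roller in the frame of case between 0 and 0.014 m and contact force between the fingers and cutter below 0.05 N and contact force between the fingers and cover below 0.05 N); the robot touches nothing.
It fails at once if the cover lifted off its runners (more than 20 mm above them) (z of cover in the frame of case above 0.064 m).
It fails at once if the cutter dropped (moving faster than 0.7 m/s, as after a fall of 25 mm, out of the fingers) (linear speed of cutter above 0.7 m/s and contact force between the fingers and cutter below 0.05 N).
It fails at once if a tin, the lino block or the brayer moved more than 20 mm (distance of any of tall_tin, flat_tin, lino, brayer from where it was at the start of the episode above 0.02 m).
It fails at once if the scraper or the seam roller moved more than 30 mm (distance of any of scraper, seam_roller from where it was at the start of the episode above 0.03 m).
It also fails if it takes over 69 s, if anything falls off the work surface, if the arm or the gripper's body presses on something with over 40 N, if the wrist force passes 120 N, or if a joint passes its speed limit or range.

### The arm

A 6-joint arm with a two-finger parallel gripper is mounted at the origin on the work surface. World frame = base frame: x ahead of the robot, y to its left, z up, the work surface at z = 0. Lengths are in mm, angles in degrees, forces in N, time in s.
With the tool pointing down it reaches from about 400 to 925 mm from the base axis. Payload 12.5 kg.
Tool frame: the origin (TCP) lies on the centre line of the jaws, within the pads' length; the fingertips stand 25 mm ahead of it and the grasp point (between the pads) lies 6 mm ahead of it; z points along the fingers, y is the line along which they close (so a half turn about z gives the same grasp; the last joint's range is limited). The gripper opens to 95 mm and grips with 3 to 60 N. Pads are 20 mm wide; open, the fingers measure 119 mm over their backs; the gripper's body (75 mm by 180 mm) begins 59 mm behind the grasp point.
Start: joints at [-78.816, 28.126, 89.318, -0, 62.55, -6.05], TCP at [185.2, -596.946, 239.661] pointing down, gripper open.
Joint ranges: [-177.58, 177.58], [-47.91, 125.51], [2.72, 160], [-65.01, 245.01], [3.68, 167.84], [-153.87, 153.87]. Speed limits (degrees/s): [127.2, 127.2, 159.86, 180, 180, 180].

### API

Orientations are given as a 3x3 rotation matrix whose columns are the frame's x, y, z axes.
In Python, from workcell import ctrl gives the robot as it stands.
- The arm moves only by the shell command python3 steer.py 'ROWS' [FORCE]. ROWS is one flat JSON list of numbers that holds 1 to 5 rows one after another, with no inner brackets; each row has 5 numbers: dx, dy, dz in parts of the range, where 1.0 means 0.6 m, then a turn about the tool's z in fractions of the full range, 1 being 90 degrees, then the finger opening in mm; each row is the pose to reach, as a shift and turn from the pose commanded when the command began, along the tool's axes at that moment; what a row does not reach only later rows make up. A row lasts 1/10 s, in which the tool goes at most 50 mm and 8.59 degrees, less where a joint would pass 70% of its speed; a pose out of reach is approached as far as the arm can. The fingers move at their own pace and stop on an object; FORCE is the grip in N (left out, the last holds). Time passes only in rows, so rows that do not move let the fingers close. It prints the time, the measured TCP pose, the force, the opening and the grip force at its end. Input that does not fit is refused with a message, and nothing moves.
- ctrl.sense(): the state, without advancing time (a new reading comes with each control period).
- ctrl.grab_frame(name): name is "scene" or "top"; returns a dict with "color" (420x560x3 uint8, red, green, blue), "mtx" (3x3 intrinsics, pixels), "R" (3x3) and "t" (3): a world point X has camera coordinates R X + t. Camera axes: x right, y down, z forward; pixel columns grow to the right and rows downward; lengths in mm; the calibration is good to about 2 mm. A picture is of the moment at which its call begins. There is no depth.
- ctrl.finish_job(): hands the job in; it is judged then, once.
The state is a dict: "t": time; "joint_pos": joint angles; "joint_vel": joint speeds; "joint_efforts": joint torques, N m; "tcp_pos": TCP position; "tcp_rot": TCP orientation; "ft_force": force on the tool from outside, world axes, zero at the start; "torque": the same for the moment, N m; "opening": finger opening in mm; "gripper_force": force on a finger pad.
Only numpy, scipy, OpenCV 4.12 (cv2) and the standard library are available. Lean on these libraries where they do the work, as an engineer would, in place of code of your own. Each camera call takes 0.05 s, during which the arm holds its last target. There are 200 camera calls.

## Working session

There is one attempt and no reset: what is moved stays moved. The work goes in short steps, Python scripts to look and compute and a shell command to move; the robot and the scene stay as the last step left them, time stands still between calls to the robot, and variables do not carry over. Pictures are saved under pics/ and viewed, at most 10 in all, crops included, and the job is handed in when it is done.

```bash
ls; mkdir -p pics
python3 - <<'E'
from workcell import ctrl
import cv2, numpy as np
for n in("scene","top"):
    f=ctrl.grab_frame(n); cv2.imwrite(f"pics/{n}0.png",f["color"][:,:,::-1]); print(n,f["mtx"].tolist(),np.round(f["R"],4).tolist(),np.round(f["t"],1).tolist())
s=ctrl.sense(); print(s["t"],s["tcp_rot"],s["opening"])
E
```

```text
pics
steer.py
workcell.py
scene [[489.4965649913905, 0.0, 274.8509176307975], [0.0, 489.4965649913905, 209.86327238099116], [0.0, 0.0, 1.0]] [[0.4939, 0.8695, 0.0068], [0.6894, -0.3868, -0.6125], [-0.5299, 0.3072, -0.7905]] [-252.5, -365.6, 1463.6]
top [[502.916904117797, 0.0, 276.890515792673], [0.0, 502.916904117797, 207.92832756148042], [0.0, 0.0, 1.0]] [[0.0115, -0.9997, -0.0235], [-0.9972, -0.0097, -0.0744], [0.0741, 0.0243, -0.997]] [-21.2, 583.1, 1317.3]
0.1 [[ 9.55111949e-01  2.96245073e-01 -1.48722410e-04]
 [ 2.96245070e-01 -9.55111436e-01  1.00156281e-03]
 [ 1.54661574e-04 -1.00066289e-03 -9.99999487e-01]] 95.03068389579444
```

View pics/top0.png

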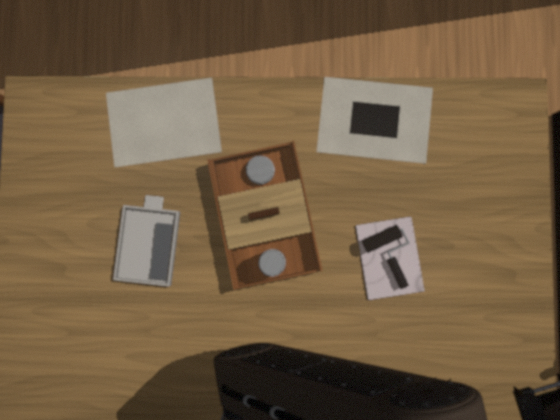

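View pics/scene0.png

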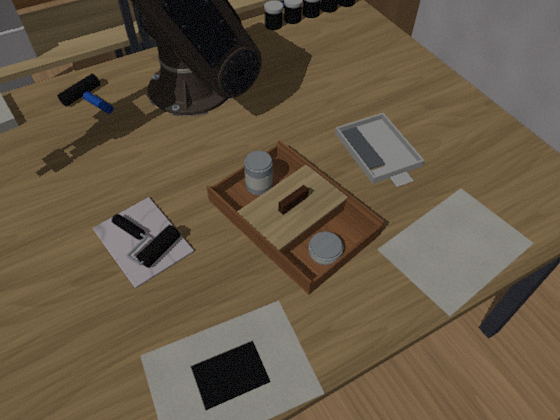

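Top view: the cover is at about (265,213) with its grip at (263,214). The flat tin is at (260,169), at the far (+x) end, and the tall tin at (272,263). The tray is on the left at (147,246), with the lino on its right side at (161,250).

```bash
cat > h.py <<'E'
from workcell import ctrl
import cv2, numpy as np
def ray(f,uv,z):
    uv=np.atleast_2d(np.array(uv,float)); R,t=np.array(f["R"]),np.array(f["t"])
    d=np.c_[uv,np.ones(len(uv))]@np.linalg.inv(f["mtx"]).T@R; c=-R.T@t
    return c+d*((z-c[2])/d[:,2])[:,None]
def proj(f,X):
    p=(np.atleast_2d(X)@np.array(f["R"]).T+f["t"])@np.array(f["mtx"]).T; return p[:,:2]/p[:,2:]
def big(m,x0,y0,x1,y1):
    w=np.zeros(m.shape,np.uint8); w[y0:y1,x0:x1]=m[y0:y1,x0:x1]
    return max(cv2.findContours(w,cv2.RETR_EXTERNAL,cv2.CHAIN_APPROX_NONE)[0],key=cv2.contourArea)
def rect(f,c,z):
    P=ray(f,c[:,0],z)[:,:2].astype(np.float32); r=cv2.minAreaRect(P); b=cv2.boxPoints(r)
    e=max((b[1]-b[0],b[2]-b[1]),key=np.linalg.norm); return np.round(r[0],1),np.round(r[1],1),round(np.degrees(np.arctan2(e[1],e[0]))%180,1)
E
python3 - <<'E'
from h import *
f=ctrl.grab_frame("top"); h=cv2.cvtColor(f["color"],cv2.COLOR_RGB2HSV)
for n,(u,v) in dict(cover=(240,220),cover2=(290,205),wall=(215,190),wall2=(312,235),floor=(285,165),table=(190,220),tab2=(340,180),grip=(263,214),trayfl=(138,245),lino=(161,250),rim=(145,209),tin=(260,169)).items(): print(n,h[v,u])
H,S,V=h[...,0],h[...,1],h[...,2]
for n,m,z,b in (("case",(S>115)&(H<14)|((S<90)&(V>110)),54,(200,135,330,300)),("cover",(V>120)&(H>12)&(S>50),52,(214,170,316,255)),("grip",(V<75),84,(240,200,290,225)),("tray",(S<70)&(V>90),22,(105,203,185,292)),("lino",(S<80)&(V<105)&(V>50),15,(140,215,178,285))):
    try:
        c=big(m.astype(np.uint8),*b); print(n,rect(f,c,z),cv2.contourArea(c))
    except Exception as e: print(n,e)
E
```

```text
cover [ 19 104 115]
cover2 [ 19 103 143]
wall [ 13 149 106]
wall2 [ 12 152  89]
floor [ 13 133  73]
table [ 18 116 132]
tab2 [ 18 116 134]
grip [ 13 151  64]
trayfl [ 18  16 159]
lino [ 0  3 84]
rim [ 18  20 127]
tin [ 30   2 127]
case (array([448.6,  -6.9]), array([110.8, 235.1]), np.float32(101.3)) 3218.0
cover (array([595.2,  24. ]), array([200.3, 220.7]), np.float32(102.6)) 4633.0
grip (array([562.1,  19.9]), array([16.8, 76.8]), np.float32(103.1)) 154.0
tray (array([487.5, 331.5]), array([158.4, 218.6]), np.float32(174.3)) 4491.5
lino (array([465.5, 293.7]), array([ 50.9, 155.2]), np.float32(174.6)) 965.5
```

Run:
```python
import cv2
a=cv2.imread("pics/top0.png")[135:300,100:335]; cv2.imwrite("pics/crop0.png",cv2.resize(a,None,fx=3.4,fy=3.4,interpolation=cv2.INTER_CUBIC))
```

```text
(no output)
```

View pics/crop0.png

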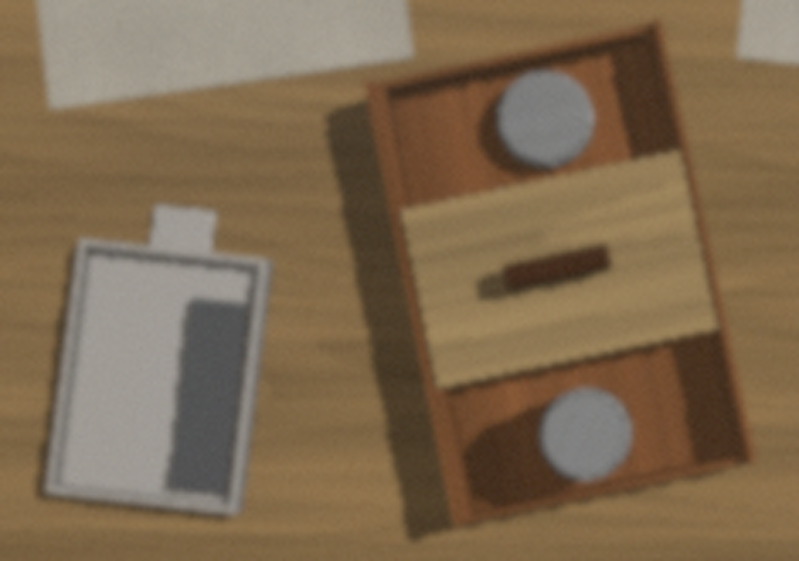

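The crop shows the case corners at (367,85), (657,25), (748,460) and (455,525). The cover corners are (402,210), (680,152), (718,328) and (438,388), and the tray rim corners are (80,240), (270,260), (238,515) and (42,495). The lino lies along the tray's right wall.

Run:
```python
from h import *
f=ctrl.grab_frame("top"); s=ctrl.sense(); R=np.array(s["tcp_rot"]); p=np.array(s["tcp_pos"])
def rc(n,q,z):
    P=ray(f,np.array(q)/3.4+[100,135],z)[:,:2]; long=(P[0]+P[1]-P[2]-P[3])/2; sh=(P[0]+P[3]-P[1]-P[2])/2
    print(n,np.round(P.mean(0),1),np.linalg.norm(long),np.linalg.norm(sh),np.degrees(np.arctan2(long[1],long[0])),np.degrees(np.arctan2(sh[1],sh[0]))-90)
rc("case",[(367,85),(657,25),(748,460),(455,525)],50)
rc("cover",[(402,210),(680,152),(718,328),(438,388)],52)
rc("tray",[(80,240),(270,260),(238,515),(42,495)],22)
# grip, two-view check
g=np.array([562.1,19.9,84]); fs=ctrl.grab_frame("scene"); print("grip proj scene",proj(fs,g))
for n,F in(("s",fs),):
    m=(cv2.cvtColor(F["color"],cv2.COLOR_RGB2HSV)[...,2]<60).astype(np.uint8); c=big(m,270,180,315,218); print(cv2.minAreaRect(c))
print("tool x angle",np.degrees(np.arctan2(R[1,0],R[0,0])), p, "delta to grip in tool axes",R.T@(g-p))
```

```text
case [562.7  18.7] 342.8127311374501 228.37972045169107 12.315206933516913 12.686011118807357
cover [564.5  16.2] 138.63538662495358 218.14383879135366 12.550498462431923 12.531412195785919
tray [478.7 331.5] 200.51551961666354 153.1856077525764 -6.135971805246459 -5.192991868383572
grip proj scene [[293.87982052 193.37363075]]
((293.9445495605469, 198.92147827148438), (12.206461906433105, 37.196067810058594), 54.782405853271484)
tool x angle 17.231621410417564 [ 185.18284654 -596.82637298  239.29515621] delta to grip in tool axes [ 542.68200374 -477.29150206  155.63935915]
```

The rows are not in the units I measure in: shifts go in shares of 0.6 m and turns go in shares of 90 degrees. I convert before sending: 180 mm / 600 = 0.3, -159 mm / 600 = -0.265.

```bash
python3 steer.py '[0.06,-0.0533,0,0,60,0.12,-0.1067,0,0,60,0.18,-0.16,0,0,60,0.24,-0.2133,0,0,60,0.3,-0.265,0,0,60]' 15; python3 steer.py '[0.06,-0.0533,0,0,60,0.12,-0.1067,0,0,60,0.18,-0.16,0,0,60,0.24,-0.2133,0,0,60,0.3,-0.265,0,0,60]'; python3 steer.py '[0.06,-0.0533,0,-0.0889,60,0.12,-0.1067,0,-0.1778,60,0.18,-0.16,0,-0.2667,60,0.24,-0.2133,0,-0.3556,60,0.3033,-0.265,0,-0.4444,60]';python3 steer.py '[0,0,0.0333,-0.1,60,0,0,0.0667,-0.2,60,0,0,0.1,-0.3,60,0,0,0.1333,-0.4,60,0,0,0.1333,-0.5044,60]';python3 steer.py '[0,0,0,0,60,0,0,0,0,60]'
cat > d.py <<'E'
# delta in tool axes from the present pose to world x y z (mm) and tool-x angle (deg)
import sys
from h import *
a=list(map(float,sys.argv[1:])); s=ctrl.sense(); R=np.array(s["tcp_rot"]); p=np.array(s["tcp_pos"])
y=np.degrees(np.arctan2(R[1,0],R[0,0])); print("delta",np.round(R.T@(np.array(a[:3])-p),1),"turn",round(y-a[3],1),"joints",np.round(s["joint_pos"],0),"t",s["t"])
E
python3 d.py 562 19.5 80 102.6
```

```text
t: 0.75
tcp_pos: [310.6, -390.0, 239.7]
tcp_rot: [[0.955, 0.296, 0.0], [0.296, -0.955, -0.0], [0.0, 0.0, -1.0]]
ft_force: [0.2, -0.4, 0.7]
opening: 62.3
gripper_force: 0.0
t: 1.25
tcp_pos: [435.5, -184.7, 239.8]
tcp_rot: [[0.955, 0.296, 0.0], [0.296, -0.955, -0.0], [0.0, 0.0, -1.0]]
ft_force: [0.9, -0.5, -0.5]
opening: 60.0
gripper_force: 0.0
t: 1.75
tcp_pos: [562.2, 21.3, 239.7]
tcp_rot: [[0.536, 0.844, 0.0], [0.844, -0.536, -0.0], [-0.0, 0.0, -1.0]]
ft_force: [0.4, -1.5, -0.1]
opening: 59.6
gripper_force: 0.0
t: 2.25
tcp_pos: [560.5, 19.4, 157.1]
tcp_rot: [[-0.183, 0.983, -0.004], [0.983, 0.183, 0.0], [0.001, -0.004, -1.0]]
ft_force: [-0.2, -0.1, 0.4]
opening: 59.9
gripper_force: 0.0
t: 2.45
tcp_pos: [561.7, 19.2, 159.8]
tcp_rot: [[-0.173, 0.985, 0.0], [0.985, 0.173, -0.0], [-0.0, 0.0, -1.0]]
ft_force: [-0.1, 0.6, 0.1]
opening: 60.0
gripper_force: 0.0
delta [ 0.3  0.3 79.8] turn -2.7 joints [ -5.  28. 103.  -0.  48. -15.] t 2.45
```

Converted, 77 mm / 600 = 0.1283, 70 mm / 600 = 0.1167, -2.7 degrees / 90 = -0.03.

```bash
python3 steer.py '[0,0,0.0417,-0.03,60,0,0,0.0833,-0.03,60,0,0,0.1167,-0.03,60,0,0,0.1283,-0.03,60,0,0,0.1283,-0.03,60]'; python3 steer.py '[0,0,0,0,10,0,0,0,0,10,0,0,0,0,10,0,0,0,0,10,0,0,0,0,10]' 12; python3 d.py 694 49 81 102.6
```

```text
t: 2.95
tcp_pos: [561.5, 19.2, 82.4]
tcp_rot: [[-0.221, 0.975, -0.001], [0.975, 0.221, -0.0], [0.0, -0.001, -1.0]]
ft_force: [0.3, -0.1, 0.7]
opening: 60.2
gripper_force: 0.0
t: 3.45
tcp_pos: [561.7, 19.2, 82.9]
tcp_rot: [[-0.223, 0.975, 0.001], [0.975, 0.223, -0.0], [-0.0, 0.001, -1.0]]
ft_force: [0.3, -1.0, -0.5]
opening: 25.4
gripper_force: 1.0
delta [ -0.5 135.6   2. ] turn 0.3 joints [ -5.  35. 107.  -0.  39. -18.] t 3.45
```

Converted, 36 mm / 600 = 0.06, 28 mm / 600 = 0.0467.

```bash
python3 steer.py '[0,0,0,0,10,0,0,0,0,10,0,0,0,0,10]'; python3 steer.py '[0,0.0067,0,0,10,0,0.02,0,0,10,0,0.0333,0,0,10,0,0.0467,0,0,10,0,0.06,0,0,10]'
```

```text
t: 3.75
tcp_pos: [562.0, 19.2, 82.9]
tcp_rot: [[-0.223, 0.975, 0.001], [0.975, 0.223, -0.0], [-0.0, 0.001, -1.0]]
ft_force: [2.7, 0.6, 3.7]
opening: 18.1
gripper_force: 12.0
t: 4.25
tcp_pos: [595.5, 27.2, 82.8]
tcp_rot: [[-0.223, 0.975, -0.003], [0.975, 0.223, -0.0], [0.001, -0.003, -1.0]]
ft_force: [-6.9, -2.3, 11.0]
opening: 18.0
gripper_force: 12.0
```

Converted, 50 mm / 600 = 0.0833, 40 mm / 600 = 0.0667.

```bash
python3 steer.py '[0,0.0167,0,0,10,0,0.0333,0,0,10,0,0.05,0,0,10,0,0.0667,0,0,10,0,0.0833,0,0,10]'; python3 steer.py '[0,0.0167,0,0,10,0,0.0333,0,0,10,0,0.05,0,0,10,0,0.0667,0,0,10,0,0.0833,0,0,10]'; python3 steer.py '[0,0,0,0,10,0,0,0,0,40,0,0,0,0,40,0,0,0,0,40,0,0,0,0,40]'; python3 d.py 694 49 81 102.6
```

```text
t: 4.75
tcp_pos: [644.5, 38.3, 82.9]
tcp_rot: [[-0.223, 0.975, -0.003], [0.975, 0.223, -0.0], [0.0, -0.003, -1.0]]
ft_force: [-7.4, -1.6, 9.1]
opening: 18.0
gripper_force: 12.0
t: 5.25
tcp_pos: [693.3, 49.5, 82.9]
tcp_rot: [[-0.223, 0.975, -0.003], [0.975, 0.223, -0.0], [0.0, -0.003, -1.0]]
ft_force: [-5.4, -1.0, 7.6]
opening: 17.9
gripper_force: 12.0
t: 5.75
tcp_pos: [693.9, 49.5, 82.4]
tcp_rot: [[-0.223, 0.975, -0.001], [0.975, 0.223, -0.0], [0.0, -0.001, -1.0]]
ft_force: [0.5, -0.5, -0.7]
opening: 39.2
gripper_force: 0.0
delta [-0.5  0.   1.4] turn 0.3 joints [ -1.  43.  86.  -0.  51. -14.] t 5.75
```

Converted, -140 mm / 600 = -0.2333, -130 mm / 600 = -0.2167.

```bash
python3 steer.py '[0,0,-0.0667,0,50,0,0,-0.1417,0,50,0,0,-0.2167,0,50,0.0667,-0.0333,-0.2333,0,50,0.1417,-0.0583,-0.2333,0,50]'; python3 steer.py '[0.075,-0.025,0,0.0944,50,0.15,-0.05,0,0.1889,50,0.225,-0.075,0,0.2833,50,0.3,-0.1,0,0.3778,50,0.3667,-0.125,0,0.4722,50]'; python3 steer.py '[0,0,0,0.0944,50,0,0,0,0.1889,50,0,0,0,0.2833,50,0,0,0,0.3778,50,0,0,0,0.4722,50]' | head -2
python3 - <<'E'
from h import *
for n in("scene","top"):
    f=ctrl.grab_frame(n); cv2.imwrite(f"pics/{n}1.png",f["color"][:,:,::-1])
a=cv2.imread("pics/top1.png")[90:300,190:345]; b=cv2.imread("pics/scene1.png")[130:300,190:400]
a=cv2.resize(a,None,fx=2.85,fy=2.85,interpolation=cv2.INTER_CUBIC)
cv2.imwrite("pics/crop1.png",a)
print(a.shape)
E
```

```text
t: 6.25
tcp_pos: [640.9, 124.3, 225.0]
tcp_rot: [[-0.221, 0.975, 0.004], [0.975, 0.221, 0.0], [-0.001, 0.004, -1.0]]
ft_force: [2.0, 0.4, -0.4]
opening: 50.2
gripper_force: 0.0
t: 6.75
tcp_pos: [517.6, 323.6, 222.7]
tcp_rot: [[0.496, 0.868, 0.0], [0.868, -0.496, 0.0], [0.0, 0.0, -1.0]]
ft_force: [0.6, 0.3, 0.2]
opening: 50.1
gripper_force: 0.0
t: 7.25
tcp_pos: [518.7, 322.1, 222.5]
(598, 442, 3)
```

View pics/crop1.png

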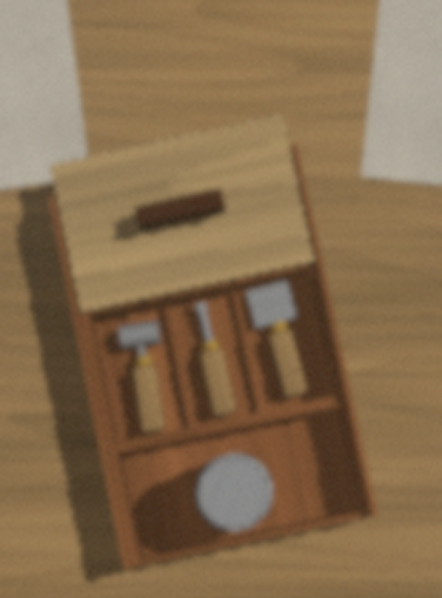

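View pics/scene1.png

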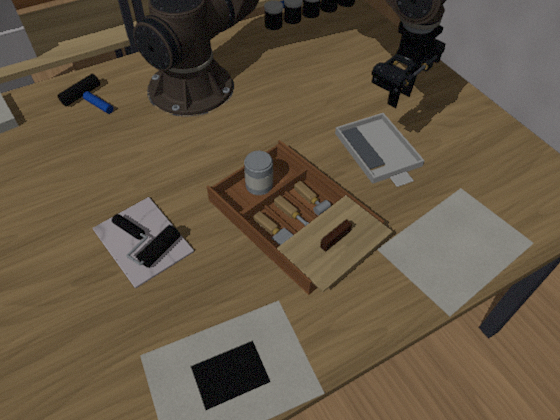

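The cutter is in the middle pocket. In the crop its handle runs from (210,348) to (222,413) and its thin shank ends at (203,302), so the gouge points to the far side. The cover is parked clear of the bay.

```bash
python3 - <<'E'
from h import *
f=ctrl.grab_frame("top"); h=cv2.cvtColor(f["color"],cv2.COLOR_RGB2HSV); V=h[...,2]; S=h[...,1];H=h[...,0]
x0,y0,x1,y1=[int(k) for k in (190+195/2.85,90+340/2.85,190+242/2.85,90+422/2.85)]
for H0,V0 in((15,95),(15,110)):
    c=big(((H>=H0)&(V>V0)).astype(np.uint8),x0,y0,x1,y1); print(cv2.contourArea(c),rect(f,c,28))
p=ray(f,np.array([(210,347),(222,414),(203,303)])/2.85+[190,90],26)[:,:2]; print(p.round(1)); 
d=p[0]-p[1]; print(np.degrees(np.arctan2(d[1],d[0]))); d=p[2]-p[1]; print("tip-butt",np.linalg.norm(d),np.degrees(np.arctan2(d[1],d[0])))
F=ctrl.grab_frame("scene"); hs=cv2.cvtColor(F["color"],cv2.COLOR_RGB2HSV)
c=big(((hs[...,0]>=15)&(hs[...,2]>95)).astype(np.uint8),272,192,302,221); print(cv2.minAreaRect(c),rect(F,c,28))
E
python3 d.py 540 12 150 12.6
```

```text
191.0 (array([545.8,  13.6]), array([71.8, 22.7]), np.float32(12.9))
168.5 (array([545.8,  12.3]), array([71.3, 21.2]), np.float32(14.8))
[[572.4  19.8]
 [510.3   7.8]
 [613.5  26.8]]
10.903354160743854
tip-butt 104.99485658498709 10.461794568884686
((287.86883544921875, 209.057373046875), (34.185848236083984, 11.011171340942383), 39.80556869506836) (array([557. ,   8.8]), array([87.9, 29.6]), np.float32(13.2))
delta [-77.6 300.9  72.6] turn 5.8 joints [26. 28. 93. -0. 60. 97.] t 7.45
```

Converted, 250 mm / 600 = 0.4167, 100 mm / 600 = 0.1667, 6 degrees / 90 = 0.0667.

```bash
python3 steer.py '[-0.025,0.0833,0,0.0667,34,-0.05,0.1667,0,0.0667,34,-0.075,0.25,0,0.0667,34,-0.1,0.3333,0,0.0667,34,-0.125,0.4167,0,0.0667,34]' 20|head -2; python3 d.py 541 13.5 90 12.3
```

```text
t: 7.95
tcp_pos: [524.8, 70.3, 222.8]
delta [  3.6  58.9 132.8] turn 0.1 joints [  0.  21. 104.  -0.  55.  78.] t 7.95
```

Converted, 132 mm / 600 = 0.22, 95 mm / 600 = 0.1583.

```bash
python3 steer.py '[0.0033,0.0583,0,0,34,0.006,0.0982,0.0167,0,34,0.006,0.0982,0.0833,0,34,0.006,0.0982,0.1583,0,34,0.006,0.0982,0.22,0,34]'|head -2; python3 steer.py '[0,0,0,0,34,0,0,0,0,34]' | head -2;  python3 d.py 541 13.5 38 12.3
python3 - <<'E'
from h import *
a=ctrl.grab_frame("scene")["color"][150:270,220:380,::-1]
cv2.imwrite("pics/crop2.png",cv2.resize(a,None,fx=5,fy=5,interpolation=cv2.INTER_CUBIC))
E
```

```text
t: 8.45
tcp_pos: [540.6, 15.0, 89.0]
t: 8.65
tcp_pos: [541.2, 15.3, 91.1]
delta [-0.5  1.7 53.1] turn -0.1 joints [ -5.  33. 109.  -0.  38.  72.] t 8.65
```

View pics/crop2.png

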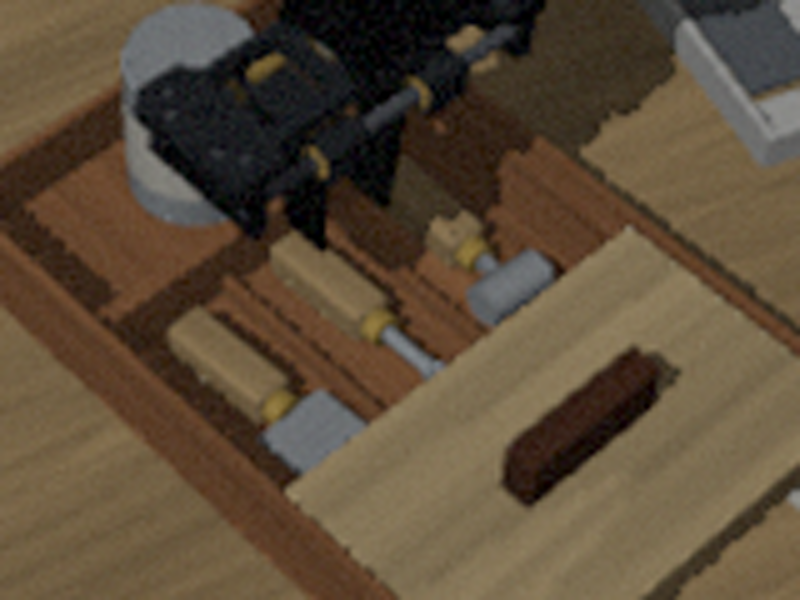

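The fingertips, at crop (322,245) and (385,205), hover over the cutter handle, whose ferrule is at (377,326). Next I check lateral alignment in this view.

Run:
```python
from h import *
F=ctrl.grab_frame("scene"); T=ctrl.grab_frame("top")
def w(q,z): return ray(F,np.array(q)/5+[220,150],z)[:,:2].round(1)
print("tips",w([(322,245),(385,205)],66).tolist(), "ferrule",w([(377,326)],18).tolist(),"shank end",w([(437,368)],17).tolist(),"butt edge",w([(285,247)],28).tolist())
u=np.array([np.cos(.217),np.sin(.217)]); n=np.array([-u[1],u[0]])
for q,z in(((322,245),66),((385,205),66),((377,326),18),((437,368),17)): 
    d=w([q],z)[0]-[541,13.5]; print(q,(d@u).round(1),(d@n).round(1))
```

```text
tips [[553.3, 0.7], [547.0, 38.2]] ferrule [[575.2, 19.1]] shank end [[609.2, 31.2]] butt edge [[519.6, 1.0]]
(322, 245) 9.3 -15.1
(385, 205) 11.2 22.8
(377, 326) 34.6 -1.9
(437, 368) 70.4 2.6
```

Converted, 40 mm / 600 = 0.0667, 30 mm / 600 = 0.05.

```bash
python3 steer.py '[-0.0008,0.0038,0.0167,0,34,-0.0008,0.0038,0.0333,0,34,-0.0008,0.0038,0.05,0,34,-0.0008,0.0038,0.0667,0,34,-0.0008,0.0038,0.0667,0,34]'; python3 steer.py '[0,0,0.0067,0,34,0,0,0.0133,0,34,0,0,0.02,0,34,0,0,0.02,0,34]'
```

```text
t: 9.3
tcp_pos: [540.3, 13.0, 49.0]
tcp_rot: [[0.978, 0.21, -0.003], [0.21, -0.978, 0.0], [-0.003, -0.001, -1.0]]
ft_force: [-0.4, -0.3, 0.5]
opening: 33.9
gripper_force: 0.0
t: 9.7
tcp_pos: [540.8, 13.0, 38.2]
tcp_rot: [[0.978, 0.21, -0.001], [0.21, -0.978, -0.0], [-0.001, -0.0, -1.0]]
ft_force: [-0.6, -0.4, 0.0]
opening: 33.9
gripper_force: 0.0
```

No contact. Close and lift.

Converted, -100 mm / 600 = -0.1667, -80 mm / 600 = -0.1333.

```bash
python3 steer.py '[0,0,0,0,10,0,0,0,0,10,0,0,0,0,10,0,0,0,0,10,0,0,0,0,10]' 20; python3 steer.py '[0,0,-0.0083,0,10,0,0,-0.0333,0,10,0,0,-0.0833,0,10,0,0,-0.1333,0,10,0,0,-0.1667,0,10]'; python3 steer.py '[0,0,0,0,10,0,0,0,0,10]' |tail -2; a=$(python3 -c "
import numpy as np
t=np.radians(-5.7);print(*(np.array([478.7,331.5])+[[np.cos(t),-np.sin(t)],[np.sin(t),np.cos(t)]]@np.array([-23,25])))"); echo $a; python3 d.py $a 38 -5.7;  python3 - <<'E'
from h import *
a=ctrl.grab_frame("scene")["color"][110:270,220:434,::-1]
cv2.imwrite("pics/crop3.png",cv2.resize(a,None,fx=3.7,fy=3.7,interpolation=cv2.INTER_CUBIC))
E
```

```text
t: 10.2
tcp_pos: [541.1, 12.9, 38.8]
tcp_rot: [[0.978, 0.21, 0.0], [0.21, -0.978, -0.0], [0.0, 0.0, -1.0]]
ft_force: [0.0, 0.2, 1.2]
opening: 21.8
gripper_force: 20.0
t: 10.7
tcp_pos: [541.2, 13.0, 140.7]
tcp_rot: [[0.978, 0.21, 0.002], [0.21, -0.978, -0.0], [0.001, 0.001, -1.0]]
ft_force: [-0.4, -0.9, -0.6]
opening: 21.7
gripper_force: 20.0
opening: 21.9
gripper_force: 20.0
458.2967156344828 358.66074349313436
delta [  -8.1 -355.3  100.5] turn 17.8 joints [ -6.  29. 107.  -0.  44.  72.] t 10.9
```

View pics/crop3.png

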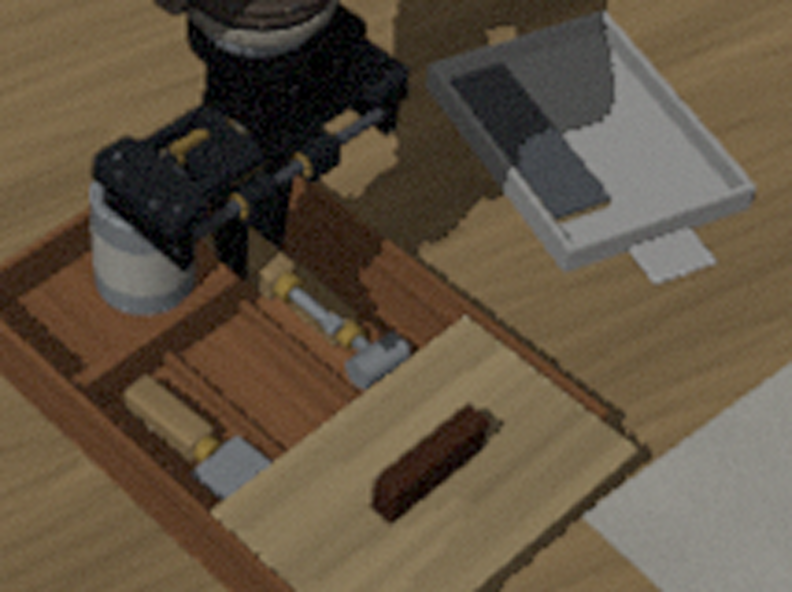

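The cutter hangs level in the fingers, with its shank at crop (290,285)–(345,330). The scraper and the roller are still in their pockets. Now I carry it to the tray.

Converted, -185 mm / 600 = -0.3083, -145 mm / 600 = -0.2417.

```bash
python3 steer.py '[0,-0.0417,0,0,10,-0.0033,-0.1083,0,0,10,-0.0067,-0.175,0,0,10,-0.01,-0.2417,0,0,10,-0.0133,-0.3083,0,0,10]'|head -2;  python3 steer.py '[0,-0.0667,0,0.0333,10,0,-0.1333,0,0.0667,10,0,-0.2,0,0.1111,10,0,-0.25,0,0.1556,10,0,-0.2833,0,0.1978,10]'|head -2; python3 steer.py '[0,0,0,0,10,0,0,0,0,10]' |tail -2; python3 d.py 458.3 358.7 38 -5.7
python3 - <<'E'
from h import *
a=ctrl.grab_frame("scene")["color"][80:210,310:450,::-1]
cv2.imwrite("pics/crop4.png",cv2.resize(a,None,fx=4,fy=4,interpolation=cv2.INTER_CUBIC))
E
```

```text
t: 11.45
tcp_pos: [493.3, 193.4, 137.3]
t: 11.95
tcp_pos: [457.4, 360.2, 137.0]
opening: 21.9
gripper_force: 20.0
delta [ 0.3 -0.8 99.3] turn 0.1 joints [ 32.  32. 101.  -0.  47. 127.] t 12.15
```

View pics/crop4.png

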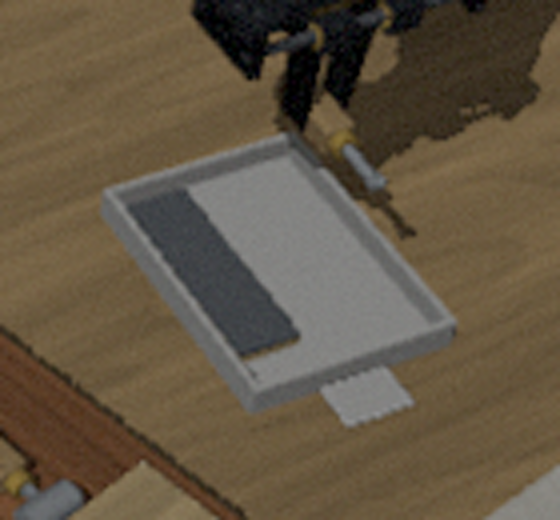

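The cutter hangs level above the tray, with its tip at crop (380,185). The tray's rim corners are at about (105,193), (290,137), (456,328) and (252,400).

Run:
```python
from h import *
F=ctrl.grab_frame("scene"); P=ray(F,np.array([(105,193),(290,137),(456,328),(252,400)])/4+[310,80],22)[:,:2]; print(P.round(1).tolist(),P.mean(0)); s=ctrl.sense(); p=np.array(s["tcp_pos"]); R=np.array(s["tcp_rot"])
tip=[*(p[:2]+77*R[:2,0]),16]; butt=[*(p[:2]-31*R[:2,0]),16]
print((proj(F,[tip,butt])-[310,80])*4)
tip[2]=butt[2]=115; print((proj(F,[tip,butt])-[310,80])*4)
```

```text
[[378.5, 266.8], [394.2, 411.2], [592.5, 392.7], [578.1, 241.9]] [485.8431427  328.15914253]
[[344.95210856 301.78556559]
 [258.79358721 196.89674835]]
[[377.80971688 188.33067449]
 [284.71193284  82.34762194]]
```

```bash
python3 steer.py '[0.0067,0,0.05,0,10,0.0067,0,0.1,0,10,0.0067,0,0.1333,0,10,0.0067,0,0.15,0,10,0.0067,0,0.1583,0,10]'|head -5;  python3 steer.py '[0,0,0.0033,0,10,0,0,0.0067,0,10,0,0,0.0067,0,10,0,0,0.0067,0,10]'
```

```text
t: 12.75
tcp_pos: [462.8, 357.2, 42.9]
tcp_rot: [[0.995, -0.1, -0.001], [-0.1, -0.995, -0.001], [-0.001, 0.001, -1.0]]
ft_force: [0.5, 0.9, -1.1]
opening: 22.2
t: 13.15
tcp_pos: [462.8, 358.1, 40.2]
tcp_rot: [[0.995, -0.099, 0.001], [-0.099, -0.995, 0.0], [0.001, -0.0, -1.0]]
ft_force: [0.4, 0.6, -1.7]
opening: 22.1
gripper_force: 20.0
```

Converted, 2 mm / 600 = 0.0033, 1 mm / 600 = 0.0017.

```bash
python3 steer.py '[0,0,0.0017,0,10,0,0,0.0033,0,10,0,0,0.0033,0,10]' | sed -n '2p;6p'; python3 steer.py '[0,0,0.0008,0,10,0,0,0.0017,0,10,0,0,0.0017,0,10]'| sed -n '2p;6p'
```

```text
tcp_pos: [462.7, 358.1, 37.8]
gripper_force: 20.0
tcp_pos: [462.7, 358.1, 37.7]
gripper_force: 20.0
```

Settled within about 0.5 mm of the floor; release and rise.

Converted, 180 mm / 600 = 0.3, -140 mm / 600 = -0.2333, -40 degrees / 90 = -0.4444.

```bash
python3 steer.py '[0,0,0,0,16,0,0,0,0,24,0,0,0,0,32,0,0,0,0,38,0,0,0,0,38]'|tail -3; python3 steer.py '[0,0,0,0,38,0,0,-0.0333,0,38,0,0,-0.1,0,38,0,0,-0.1667,0,38,0,0,-0.2333,0,38]'|head -2; python3 steer.py '[0,0.0333,-0.0167,-0.0889,60,0,0.1,-0.0167,-0.1778,60,0,0.1667,-0.0167,-0.2667,60,0,0.2333,-0.0167,-0.3556,60,0,0.3,-0.0167,-0.4444,60]'|head -2; python3 steer.py '[0,0,0,-0.0889,60,0,0,0,-0.1778,60,0,0,0,-0.2667,60,0,0,0,-0.3556,60,0,0,0,-0.4444,60]'|head -2; python3 steer.py '[0,0,0,-0.0889,60,0,0,0,-0.1778,60,0,0,0,-0.2667,60,0,0,0,-0.3111,60,0,0,0,-0.3111,60]'|head -2; python3 d.py 694 49.5 180 102.9;  python3 - <<'E'
from h import *
a=ctrl.grab_frame("scene")["color"][80:210,310:450,::-1]; f=ctrl.grab_frame("top")
a=cv2.resize(a,None,fx=3,fy=3,interpolation=cv2.INTER_CUBIC); b=cv2.resize(f["color"][100:300,100:300,::-1],(390,390),interpolation=cv2.INTER_CUBIC)
cv2.imwrite("pics/crop5.png",np.hstack([cv2.resize(a,(400,390)),b]))
E
```

```text
ft_force: [0.2, -0.2, 1.0]
opening: 37.6
gripper_force: 0.0
t: 14.75
tcp_pos: [462.4, 357.8, 178.0]
t: 15.25
tcp_pos: [444.3, 177.5, 186.6]
t: 15.75
tcp_pos: [444.8, 178.8, 186.6]
t: 16.25
tcp_pos: [444.7, 178.9, 186.6]
delta [-179.7  215.8    6.6] turn -0.5 joints [ 14.  20. 113.  -0.  47.   2.] t 16.25
```

View pics/crop5.png

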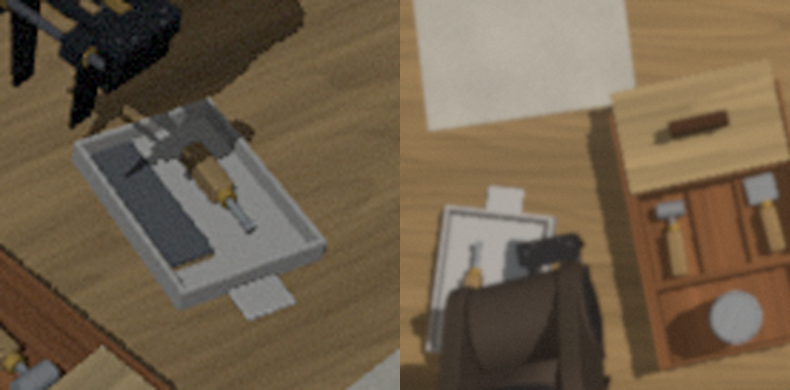

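The cutter lies flat on the tray floor beside the lino, well inside the walls. The cover is where I left it, so I go back for it.

Converted, 186 mm / 600 = 0.31, -155 mm / 600 = -0.2583.

```bash
python3 steer.py '[-0.05,0.0583,0,0,60,-0.1083,0.125,0,0,60,-0.1583,0.1917,0,0,60,-0.2083,0.25,0,0,60,-0.2583,0.31,0,0,60]'|head -2; python3 steer.py '[-0.025,0.03,0.0167,-0.0056,60,-0.0412,0.0497,0.05,-0.0056,60,-0.0412,0.0497,0.1,-0.0056,60,-0.0412,0.0497,0.1,-0.0056,60,-0.0412,0.0497,0.1,-0.0056,60]'|head -2; python3 d.py 693.9 49.5 82.4 102.9
```

```text
t: 16.85
tcp_pos: [661.3, 65.8, 186.5]
t: 17.35
tcp_pos: [693.8, 49.4, 126.8]
delta [ 0.   0.1 44.4] turn -0.1 joints [ -1.  40.  84.  -0.  55. -14.] t 17.35
```

Converted, 44 mm / 600 = 0.0733, 38 mm / 600 = 0.0633.

```bash
python3 steer.py '[0,0,0.0333,0,50,0,0,0.0633,0,50,0,0,0.0733,0,50,0,0,0.0733,0,50]'|head -2; python3 steer.py '[0,0,0,0,10,0,0,0,0,10,0,0,0,0,10,0,0,0,0,10,0,0,0,0,10]' 12|tail -2; python3 steer.py '[0,0,0,0,10,0,0,0,0,10,0,0,0,0,10]'; python3 d.py 562 19.2 82.5 102.9
```

```text
t: 17.75
tcp_pos: [694.1, 49.5, 83.4]
opening: 18.2
gripper_force: 12.0
t: 18.55
tcp_pos: [694.1, 49.3, 83.0]
tcp_rot: [[-0.222, 0.975, 0.001], [0.975, 0.222, -0.0], [-0.0, 0.001, -1.0]]
ft_force: [0.0, 0.3, 4.6]
opening: 18.2
gripper_force: 12.0
delta [-1.000e-01 -1.355e+02  4.000e-01] turn -0.1 joints [ -1.  43.  86.  -0.  51. -14.] t 18.55
```

Converted, -42 mm / 600 = -0.07, -32 mm / 600 = -0.0533.

```bash
python3 steer.py '[0,-0.0067,0,0,10,0,-0.02,0,0,10,0,-0.0367,0,0,10,0,-0.0533,0,0,10,0,-0.07,0,0,10]'|sed -n '1,2p;6p'; python3 steer.py '[0,-0.0167,0,0,10,0,-0.0333,0,0,10,0,-0.05,0,0,10,0,-0.0667,0,0,10,0,-0.0833,0,0,10]'|sed -n '1,2p;6p';python3 steer.py '[0,-0.0167,0,0,10,0,-0.0333,0,0,10,0,-0.05,0,0,10,0,-0.0633,0,0,10,0,-0.0725,0,0,10]'|sed -n '1,2p;6p'; python3 steer.py '[0,0,0,0,10,0,0,0,0,50,0,0,0,0,50,0,0,0,0,50,0,0,0,0,50]'; python3 steer.py '[0,0,-0.0667,0,50,0,0,-0.1417,0,50,0,0,-0.2167,0,50,0.0667,-0.0333,-0.2333,0,50,0.1417,-0.0583,-0.2333,0,50]'|head -2; python3 steer.py '[0.075,-0.0167,0,0,50,0.15,-0.0333,0,0,50,0.225,-0.05,0,0,50,0.3,-0.05,0,0,50,0.3667,-0.05,0,0,50]'|head -2
python3 - <<'E'
from h import *
a=ctrl.grab_frame("scene")["color"][:,:,::-1]; b=ctrl.grab_frame("top")["color"][:,:,::-1]
cv2.imwrite("pics/top6.png",b)
cv2.imwrite("pics/crop6.png",np.hstack([cv2.resize(a[100:300,190:430],(400,333)),cv2.resize(b[135:300,180:335],(390,333))]))
E
```

```text
t: 19.05
tcp_pos: [652.5, 39.8, 83.0]
gripper_force: 12.0
t: 19.55
tcp_pos: [603.7, 28.7, 82.9]
gripper_force: 12.0
t: 20.05
tcp_pos: [561.1, 19.1, 82.9]
gripper_force: 12.0
t: 20.55
tcp_pos: [561.5, 19.3, 82.3]
tcp_rot: [[-0.222, 0.975, -0.001], [0.975, 0.222, -0.0], [0.0, -0.001, -1.0]]
ft_force: [0.2, 0.2, 0.2]
opening: 44.4
gripper_force: 0.0
t: 21.05
tcp_pos: [508.6, 94.4, 224.4]
t: 21.55
tcp_pos: [429.7, 304.1, 222.7]
```

View pics/crop6.png

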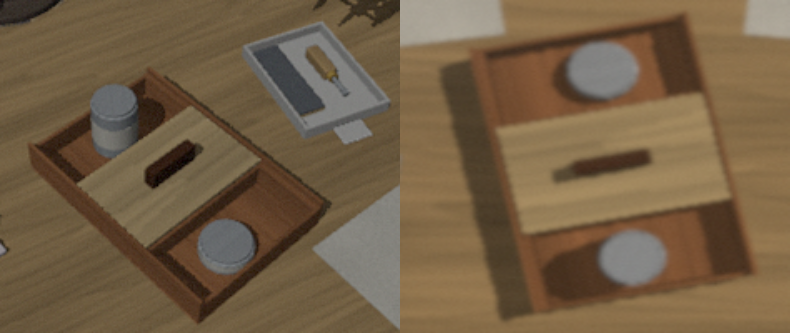

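The cover is closed and flat in its starting position, the cutter lies flat in the tray, and the tins are untouched.

```bash
python3 steer.py '[0,0,0,0,50,0,0,0,0,50,0,0,0,0,50]'|head -1; python3 -c "
from workcell import ctrl
print(ctrl.finish_job())"
```

```text
t: 21.95
the job is handed in; nothing more can be done
None
```

I handed the job in at about 22 s: in the last pictures the cutter lies flat in the tray beside the lino and the cover is back closing all three pockets, with the other two tools left in theirs and the tins and lino in place; no verdict was returned.

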